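Open the bench's dust-extraction port and bolt it open

ROBOT

A 6-joint arm with a two-finger parallel gripper is mounted at the origin on the work surface. World frame = base frame: x ahead of the robot, y to its left, z up, the work surface at z = 0. Lengths are in mm, angles in rad, forces in N, time in s.
With the tool pointing down it reaches from about 400 to 925 mm from the base axis. Payload 12.5 kg.
Tool frame: the origin (TCP) lies on the centre line of the jaws, within the pads' length; the fingertips stand 8 mm ahead of it and the grasp point (between the pads) lies 11 mm behind it; z points along the fingers, x is the direction in which the jaws open and shut, and the axes are right-handed (so a half turn about z gives the same grasp; the last joint's range is limited). The gripper opens to 95 mm and grips with 3 to 60 N. Pads are 20 mm wide; open, the fingers measure 119 mm over their backs; the gripper's body (75 mm by 180 mm) begins 59 mm behind the grasp point.
Start: joints at [-1.433, 0.491, 1.559, -0, 1.092, -0.106], TCP at [150.892, -606.529, 222.661] pointing down, gripper open.
Joint ranges: [-3.1, 3.1], [-0.84, 2.19], [0.05, 2.79], [-1.13, 4.28], [0.06, 2.93], [-2.69, 2.69]. Speed limits (rad/s): [2.22, 2.22, 2.79, 3.14, 3.14, 3.14].

INTERFACE

Orientations are given as [roll, pitch, yaw] about the fixed x, y, z axes, in that order (R = Rz(yaw) Ry(pitch) Rx(roll)).
In Python, from cell import env gives the robot as it stands. The module is installed in compiled form; this text tells all that it offers.
- The arm moves only by the tool send_rows, never from a script. Its argument "moves" is a list that holds one entry, the list of rows, each a list of 6 numbers: the shift along the tool's x, y, z as a fraction of full scale, then the turn, a rotation vector about the tool's x, y, z as a fraction of full scale. A call has 1 to 12 rows; each row is the pose to reach, as a shift and turn from the pose commanded when the call began, along the tool's axes at that moment; what a row does not reach only later rows make up. Full scale, the value 1, is 0.3 m for a shift and 90 degrees for a turn. A row lasts 1/12 s, in which the tool goes at most 41.7 mm and 7.16 degrees, less where a joint would pass 70% of its speed; a pose out of reach is approached as far as the arm can. A call with a number of a shift or a turn outside -1 to 1 is refused whole. A call with a gripper value outside its range is refused whole. "grip" is the gripper's target within -1 to 1 (shut at 1, half-way at 0, fully open at -1), set as the call begins (left out, the last holds). The fingers move at their own pace and stop on an object; the grip force is fixed at half the most. Time passes only in rows, so rows that repeat a pose let the fingers close. It gives the time, the measured TCP pose, the force and the opening at its end, in the units of the state.
- env.state(): the state, without advancing time (a new reading comes with each control period).
- env.read_camera(name): name is "side" or "top"; returns a dict with "image" (420x560x3 uint8, red, green, blue), "mtx" (3x3 intrinsics, pixels), "T" (4x4, takes a point from camera to world coordinates). Camera axes: x right, y up, looking along -z (the intrinsics and any distortion apply to the point x, -y, -z); pixel columns grow to the right and rows downward; lengths in mm; the calibration is good to about 2 mm. A picture is of the moment at which its call begins. There is no depth.
- env.job_done(): hands the job in, once; it reports no verdict.
Trained networks look in the newest picture that a camera, given by its name, has taken for a name from the list of things; names that differ only in an ending like _2 or _b are one class to them, and where a whole thing is asked for, a point or a joint stands for the part that bears it (a point fixed in the world has none). Each returns a list of dicts, best first, with "confidence" (0 to 1); they miss things now and then, are a little off and sometimes report something else, mostly with a low value. They report only what shows in the picture. A call takes as long as a camera call.
- env.look_for(camera, thing): "xy" ([column, row] in pixels, amid what is visible of it).
- env.outline_of(camera, thing): "region" (420x560 bool, what is visible of it) and "xy" ([column, row] in pixels, amid what is visible of it).
The state is a dict: "t": time; "joints": joint angles; "qvel": joint speeds; "tau": joint torques, N m; "eef_pos": TCP position; "tcp_rot": TCP orientation; "ft_force": force on the tool from outside, world axes, zero at the start; "moment": the same for the moment, N m; "opening": opening from 0.0 (shut) to 1.0 (fully open).
Only numpy, scipy, OpenCV 4.12 (cv2) and the standard library are available. Lean on these libraries where they do the work, as an engineer would, in place of code of your own. Each camera call takes 0.05 s, during which the arm holds its last target. There are 200 camera calls.

TASK

The dust-extraction port on the workbench is shut. Turn its slim metal ring clockwise until the ring's lug points straight at the slide bolt, handling only that ring and never touching the fixed plastic collars above and below it; it takes more than one grip. Then lift the bolt's handle out of its notch, slide the bolt fully towards the port so that its fork straddles the lug, drop the handle into the other notch and let go, leaving the tub, castor wheel, spanner and bottle where they are.

Things in the scene. Friction and masses are not known exactly. Their poses are not given: they have to be found in the camera images.
- port_centre (a point): Centre of the slim metal ring: on the port's vertical axis, at the ring's mid-height, 75 mm above the table. Axes fixed to the port: z up, +y level from the port towards the slide bolt; offsets below use this frame. The ring, 68 mm wide and 16 mm high, stands 6 mm proud of the collars above and below; grip it across its diameter from above. Base plate: x -75 to 75, y -80 to 210, 15 mm thick.
- stay_top (a point): Top of the fixed steel stay, 75 degrees counter-clockwise (from above) from +y, 55 mm off the port's axis, 30 mm above the ring's mid-height. An upright 12 mm wide, 51 to 60 mm off the axis, bent in over the ring to the upper collar; its bar is 18 to 30 mm above the ring's mid-height. The lug passes under it; fingers cannot: keep them about 30 degrees from it.
- lug (a point): The ring's only lug: a bar 10 mm wide and 12 mm high that stands out radially to 48 mm from the port's axis. This point lies in it, 43 mm from the axis, at the ring's mid-height. It turns with the ring; keep fingers on the ring about 30 degrees or more away from it.
- ring (a joint): Ring angle, rad: direction of its lug counter-clockwise from +y seen from above. 0: lug points straight at the bolt (port open). Starts at 2.18 to 2.62 (shut); clockwise lowers it. Travel -0.5 to 2.75; stays where left (0.15 N m friction). The fork leaves the lug 4 mm (0.09 rad) of play either way; farther off, it strikes the lug.
- fork (a point): Middle of the open end of the bolt's fork, at the ring's mid-height on the line from the port's axis along +y. The fork has two prongs 8 mm wide with an 18 mm gap, 12 mm high; with the bolt back this point is 72 mm from the port's axis, with the bolt home 37 mm.
- bolt (a joint): Travel of the slide bolt (a 14 mm steel rod with the fork), m: 0 drawn back with the handle in the middle of the far notch, 0.035 home with the handle in the middle of the near notch (near the port). Grows towards the port (along -y). Stops at -0.003 and 0.038. About 1.5 N of friction.
- handle (a joint): Angle of the bolt's handle, rad: 0 lowered in a notch, pointing to the port's -x and 0.17 rad above level; grows as it is lifted, to 1.4 (nearly upright). It falls by its own weight when let go. Lift it to 1.0 or more to clear the tooth between the notches (it catches below about 0.8); the notches are 17 mm wide, the teeth's tops 9 mm above the rod's axis.
- handle_grip (a point): Middle of the handle's thick end, a round bar 17 mm across, 30 mm long, 50 mm from the rod's axis about which it swings. Rod axis: x = 0, at the ring's mid-height. The handle is at y = 165 mm with the bolt back, 130 mm with it home. Pinched from above, fingers closing along the bolt, it pivots between the pads as it is swung. The notched side plate reaches to x = -26 mm.
- collar_top: The fixed upper grey plastic collar, 56 mm wide, 21 mm high, open on top (30 mm above the ring's mid-height); origin at the middle of its underside. Not to be touched.
- collar_low: The fixed lower grey plastic collar, 56 mm wide, 51 mm high, with an 80 mm foot; origin at the middle of its underside. Not to be touched.
- tub_mid (a point): Bystander: white open plastic tub, 90 mm wide and 100 mm high; point half-way up its axis.
- castor_mid (a point): Bystander: black rubber castor wheel lying flat, 70 mm wide, 24 mm thick; point at its centre.
- spanner: Bystander: steel spanner lying flat on the table, 170 mm long along its own x; origin under its middle.
- solvent_mid (a point): Bystander: closed grey plastic bottle, 60 mm wide and 130 mm high; point half-way up its axis.

How it is judged:
By the outcome, as a careful person would: the job done as asked, in the order asked, and still so for the second after the job is handed in, with the robot touching nothing.
It also fails if it takes over 56 s, if anything falls off the work surface, if the arm or the gripper's body presses on something with over 40 N, if the wrist force passes 120 N, or if a joint passes its speed limit or range.

## Working session

There is one attempt and no reset: what is moved stays moved. The work goes in short steps, Python scripts to look and compute and a tool call to move; the robot and the scene stay as the last step left them, time stands still between calls to the robot, and variables do not carry over. Pictures are saved under pics/ and viewed, about 8 in all and at most 12, crops included, and the job is handed in when it is done.

Besides the shell and the picture viewer there is one more tool, called after "Call:" in YAML: its name, and indented under it one key for each argument. send_rows: Moves the arm, as the interface text tells. Its arguments: {"type":"object","properties":{"moves":{"type":"array","items":{"type":"array","items":{"type":"array","items":{"type":"number"}}}},"grip":{"type":"number"}},"required":["moves"]}

```bash
mkdir -p pics; cat > h.py <<'E'
import numpy as np, cv2
from cell import env
def proj(c,P):
    T=np.linalg.inv(c["T"]); p=(T[:3,:3]@np.array(P,float).T).T+T[:3,3]
    q=np.c_[p[:,0],-p[:,1],-p[:,2]]; u=(c["mtx"]@q.T).T
    return u[:,:2]/u[:,2:]
def ray(c,xy):
    d=np.linalg.inv(c["mtx"])@np.array([xy[0],xy[1],1.]); d=np.array([d[0],-d[1],-d[2]])
    return c["T"][:3,3], c["T"][:3,:3]@d
def atz(c,xy,z):
    o,d=ray(c,xy); return o+d*(z-o[2])/d[2]
def tri(a,b):
    A=np.zeros((3,3));r=np.zeros(3)
    for o,d in(a,b):
        d=d/np.linalg.norm(d);M=np.eye(3)-np.outer(d,d);A+=M;r+=M@o
    return np.linalg.solve(A,r)
E
python3 - <<'E'
from h import *
print(env.state())
cs={}
for n in("side","top"):
    c=env.read_camera(n);cs[n]=c
    print(n,list(c),c["mtx"].round(1).tolist(),c["T"].round(3).tolist())
    cv2.imwrite(f"pics/{n}0.png",c["image"][:,:,::-1])
for t in "port_centre stay_top lug fork handle_grip collar_top collar_low tub_mid castor_mid spanner solvent_mid".split():
    r={}
    for n in cs:
        l=env.look_for(n,t)
        print(t,n,[(np.round(x["xy"],1).tolist(),round(x["confidence"],2)) for x in l[:2]])
        if l:r[n]=l[0]["xy"]
    if len(r)==2: print("   ",tri(ray(cs["side"],r["side"]),ray(cs["top"],r["top"])).round(1))
E
```

```text
{'t': 0.0, 'joints': array([-1.43257189e+00,  4.91561542e-01,  1.55944084e+00,  2.45397667e-05,
        1.09167275e+00, -1.05600633e-01]), 'qvel': array([ 1.21415969e-03,  2.13963214e-04, -9.13823300e-05, -1.72456405e-03,
       -1.76803264e-03,  5.36828725e-04]), 'tau': array([-3.38969599e-03, -6.12648225e+01, -2.58181250e+01,  6.91801356e-02,
        4.83157870e-02, -1.27185190e-04]), 'eef_pos': array([ 150.88155086, -606.28448656,  222.06346971]), 'tcp_rot': array([-3.14145691e+00,  1.07414998e-03, -1.32698251e+00]), 'ft_force': array([-0.96762758, -0.28340421,  0.11192317]), 'moment': array([-0.02939062,  0.02339572,  0.01257063]), 'opening': 1.0004083359642464}
side ['image', 'mtx', 'T'] [[434.8, 0.0, 277.7], [0.0, 434.8, 205.6], [0.0, 0.0, 1.0]] [[-0.863, 0.259, -0.433, 320.254], [-0.504, -0.478, 0.719, 463.06], [-0.021, 0.839, 0.543, 476.547], [0.0, 0.0, 0.0, 1.0]]
top ['image', 'mtx', 'T'] [[497.7, 0.0, 277.5], [0.0, 497.7, 218.4], [0.0, 0.0, 1.0]] [[0.023, 0.988, -0.155, 497.494], [-0.999, 0.027, 0.02, -56.692], [0.024, 0.154, 0.988, 840.328], [0.0, 0.0, 0.0, 1.0]]
port_cent
[... 615 characters left out ...]
ar_top side [([327.1, 183.6], 0.91), ([403.0, 244.9], 0.38)]
collar_top top [([319.1, 243.3], 0.77), ([413.5, 291.1], 0.47)]
    [ 578.8 -134.5  101.5]
collar_low side [([323.4, 220.2], 0.9), ([279.3, 224.3], 0.33)]
collar_low top [([299.8, 259.3], 0.83)]
    [ 564.1 -107.4   45.7]
tub_mid side [([261.0, 171.2], 0.98)]
tub_mid top [([348.8, 139.7], 0.75)]
    [ 752.3 -187.5   56.8]
castor_mid side [([208.9, 223.8], 0.61)]
castor_mid top [([262.5, 136.2], 0.7)]
    [774.3 -43.2   7.2]
spanner side [([401.1, 249.3], 0.61)]
spanner top [([324.9, 337.7], 0.86)]
    [ 437.7 -155.6   -2.8]
solvent_mid side [([391.5, 178.0], 0.75)]
solvent_mid top [([415.9, 285.1], 0.78)]
    [ 517.  -296.2   49.2]
```

```bash
python3 - <<'E'
import cv2
a=cv2.imread('pics/top0.png')[130:350,130:450];cv2.imwrite('pics/top0c.png',cv2.resize(a,None,fx=2.5,fy=2.5,interpolation=2))
a=cv2.imread('pics/side0.png')[120:320,200:440];cv2.imwrite('pics/side0c.png',cv2.resize(a,None,fx=3,fy=3,interpolation=2))
E
```

```text
(no output)
```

View pics/top0c.png

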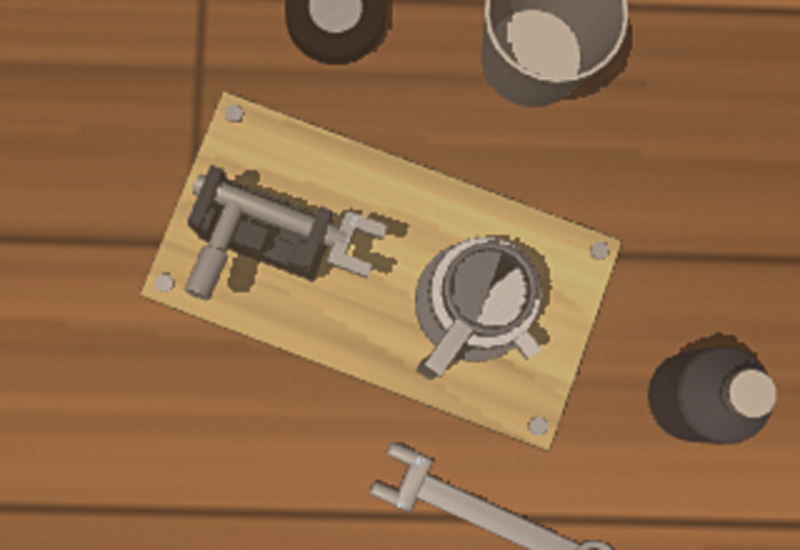

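View pics/side0c.png

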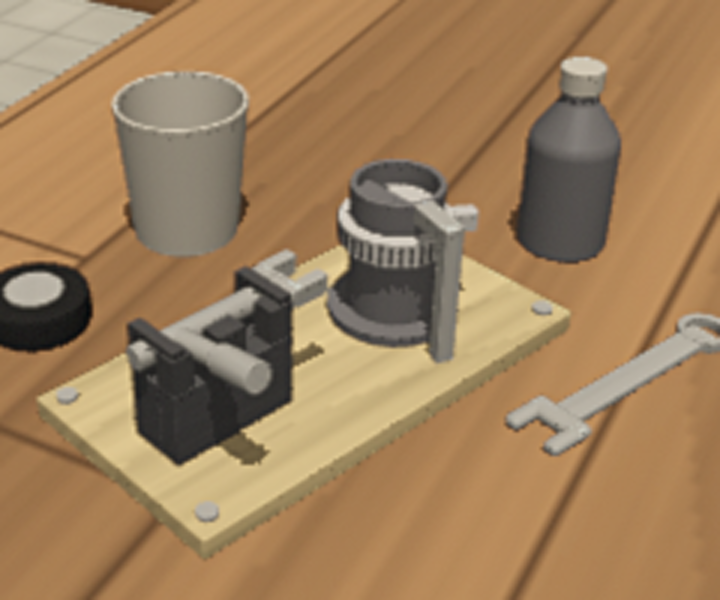

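The top view shows the plate corners at crop (222,92), (620,240), (550,450) and (140,295), with the port at about (490,288). The lug points lower right at (530,345) and the stay lower left at (435,370). The side view agrees, with the handle lowered in the far notch.

```bash
python3 - <<'E'
from h import *
from scipy.optimize import least_squares
cs={n:env.read_camera(n) for n in("side","top")}
X=[];U=[];C=[]
def add(n,p,u):X.append(p);U.append(u);C.append(n)
t=lambda x,y:(x/2.5+130,y/2.5+130)
s=lambda x,y:(x/3+200,y/3+120)
add("top",[75,210,-60],t(223,93));add("top",[75,-80,-60],t(620,241));add("top",[-75,-80,-60],t(549,448));add("top",[-75,210,-60],t(142,294))
add("side",[75,210,-60],s(39,402));add("side",[-75,210,-60],s(204,542));add("side",[-75,-80,-60],s(570,315))
add("top",[0,0,30],t(492,288)); add("side",[0,0,30],s(398,187))
add("top",[0,72,0],(232.9,220)) 
X=np.array(X,float);U=np.array(U)
def W(p,X):
    c,s=np.cos(p[2]),np.sin(p[2]); return X@np.array([[c,s,0],[-s,c,0],[0,0,1]])+[p[0],p[1],75]
def f(p):
    w=W(p,X); return np.concatenate([proj(cs[n],w[i:i+1])[0]-U[i] for i,n in enumerate(C)])
r=least_squares(f,[580,-135,-.3],loss='soft_l1');print(r.x.round(4));print(r.fun.reshape(-1,2).round(1).tolist())
p=r.x;np.save('p.npy',p)
print("lug angles:")
o=atz(cs["top"],(327.6,254.1),75)
for n,px in(("top",(327.6,254.1)),("top",t(530,346)),("top",t(528,344)),("side",s(464,216))):
    w=atz(cs[n],px,75)-W(p,np.zeros((1,3)))[0]; print(n,np.hypot(*w[:2]).round(1),(np.arctan2(w[1],w[0])-p[2]-np.pi/2)%(2*np.pi))
for nm,q in dict(stay=[-53,14,30],grip=[-49.3,165,8.5],lug=[0,0,0]).items():
    w=W(p,np.array([q],float));print(nm,w.round(1),[proj(cs[n],w).round(1).tolist() for n in cs])
E
```

```text
[ 5.746761e+02 -1.440996e+02 -3.337000e-01]
[[-1.2, -1.0], [0.7, -0.7], [-0.1, 1.4], [-2.2, 0.8], [-1.7, -1.9], [-0.1, -0.4], [0.6, -1.7], [-1.3, -0.0], [-0.2, -2.3], [46.7, 10.8]]
lug angles:
top 12.7 2.483808515391164
top 43.4 2.645149528369127
top 41.7 2.6425831749112394
side 42.4 2.629268567742397
stay [[ 529.2 -113.5  105. ]] [[[350.4, 194.7]], [[304.5, 275.4]]]
grip [[582.1  27.9  83.5]] [[[278.8, 242.5]], [[211.3, 238.8]]]
lug [[ 574.7 -144.1   75. ]] [[[331.7, 194.9]], [[323.2, 247.1]]]
```

Call:
send_rows:
  moves:
    - [[-0.577,-0.872,0,0,0,-0.872],[-0.577,-0.872,0,0,0,-0.872],[-0.577,-0.872,0,0,0,-0.872],[-0.577,-0.872,0,0,0,-0.872],[-0.577,-0.872,0,0,0,-0.872],[-0.577,-0.872,0,0,0,-0.872],[-0.577,-0.872,0,0,0,-0.872],[-0.577,-0.872,0,0,0,-0.872],[-0.577,-0.872,0,0,0,-0.872],[-0.577,-0.872,0,0,0,-0.872],[-0.577,-0.872,0,0,0,-0.872],[-0.577,-0.872,0,0,0,-0.872]]
  grip: -1

```text
t: 2.3
eef_pos: [363.2, -375.2, 222.7]
tcp_rot: [3.141, -0.0, 0.049]
ft_force: [0.0, 0.5, 0.1]
opening: 1.002
```

```bash
cat >> h.py <<'E'
from scipy.spatial.transform import Rotation as Ro
def go(x,y,z,yawdeg):
    "fractions from the present pose to a tool-down pose"
    s=env.state(); R=Ro.from_euler('xyz',s["tcp_rot"])
    d=R.inv().apply(np.array([x,y,z])-s["eef_pos"])/300
    r=(R.inv()*Ro.from_euler('xyz',[np.pi,0,np.radians(yawdeg)])).as_rotvec()/(np.pi/2)
    print(s["t"],s["eef_pos"].round(1),np.degrees(s["tcp_rot"]).round(1),"F",s["ft_force"].round(1),"M",s["moment"].round(2),"op",round(s["opening"],3))
    print("rows:",np.r_[d,r].round(4).tolist())
def port(q):
    p=np.load('p.npy');c,s=np.cos(p[2]),np.sin(p[2]);return np.array([p[0]+c*q[0]-s*q[1],p[1]+s*q[0]+c*q[1],75+q[2]])
E
python3 -c "
from h import *
go(574.7,-144.1,160,80.9)"
```

```text
2.3 [ 363.2 -375.2  222.7] [180.   -0.    2.8] F [0.  0.5 0.1] M [ 0.01 -0.14  0.01] op 1.002
rows: [0.7418, -0.7352, 0.209, 0.0002, 0.0001, -0.8678]
```

Call:
send_rows:
  moves:
    - [[0.742,-0.735,0.209,0,0,-0.868],[0.742,-0.735,0.209,0,0,-0.868],[0.742,-0.735,0.209,0,0,-0.868],[0.742,-0.735,0.209,0,0,-0.868],[0.742,-0.735,0.209,0,0,-0.868],[0.742,-0.735,0.209,0,0,-0.868],[0.742,-0.735,0.209,0,0,-0.868],[0.742,-0.735,0.209,0,0,-0.868],[0.742,-0.735,0.209,0,0,-0.868],[0.742,-0.735,0.209,0,0,-0.868],[0.742,-0.735,0.209,0,0,-0.868],[0.742,-0.735,0.209,0,0,-0.868]]

```text
t: 3.3
eef_pos: [576.0, -145.5, 159.8]
tcp_rot: [-3.141, 0.0, 1.408]
ft_force: [0.1, 0.2, 0.5]
opening: 1.0
```

```bash
python3 - <<'E'
from h import *
go(574.7,-144.1,64,80.9)
a=env.read_camera("side");b=env.read_camera("top")
x=cv2.resize(a["image"][100:300,220:420,::-1],None,fx=2,fy=2);y=cv2.resize(b["image"][150:350,220:420,::-1],None,fx=2,fy=2)
cv2.imwrite("pics/m1.png",np.hstack([x,y]))
E
```

```text
3.3 [ 576.  -145.5  159.8] [-180.     0.    80.7] F [0.1 0.2 0.5] M [ 0.07 -0.15 -0.04] op 1.0
rows: [0.0039, -0.0052, 0.3193, -0.0001, 0.0001, -0.0028]
```

View pics/m1.png

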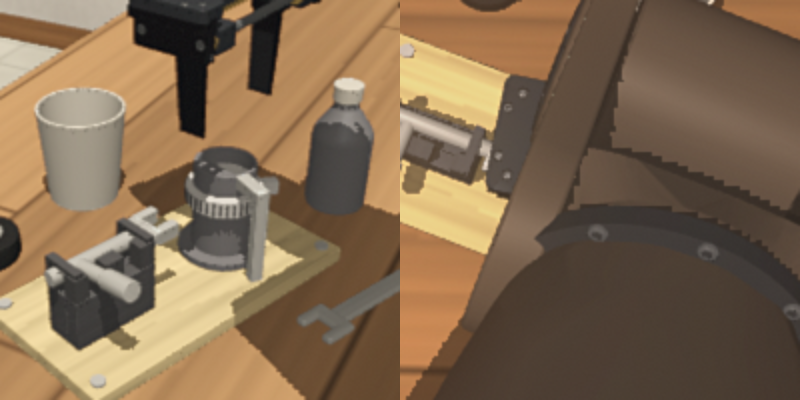

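The side view shows the open fingers straddling the port above it, at about (192,130) and (263,90). The way down is clear, with the lug at (270,188) behind the stay, so I descend.

Call:
send_rows:
  moves:
    - [[0.004,-0.005,0.1,0,0,0],[0.004,-0.005,0.2,0,0,0],[0.004,-0.005,0.26,0,0,0],[0.004,-0.005,0.3,0,0,0],[0.004,-0.005,0.319,0,0,0],[0.004,-0.005,0.319,0,0,0]]

```text
t: 3.9
eef_pos: [574.5, -144.3, 63.5]
tcp_rot: [-3.14, -0.0, 1.404]
ft_force: [0.6, 0.3, -0.6]
opening: 1.003
```

```bash
python3 - <<'E'
from h import *
a=env.read_camera("side")
go(574.7,-144.1,64,80.9)
cv2.imwrite("pics/m2.png",cv2.resize(a["image"][120:270,240:440,::-1],None,fx=4,fy=4,interpolation=2))
E
```

```text
3.95 [ 574.9 -144.4   64.5] [180.    0.   80.5] F [0.7 0.1 0.2] M [ 0.1  -0.21  0.  ] op 0.998
rows: [0.0008, -0.0007, 0.0016, 0.0001, 0.0001, -0.005]
```

View pics/m2.png

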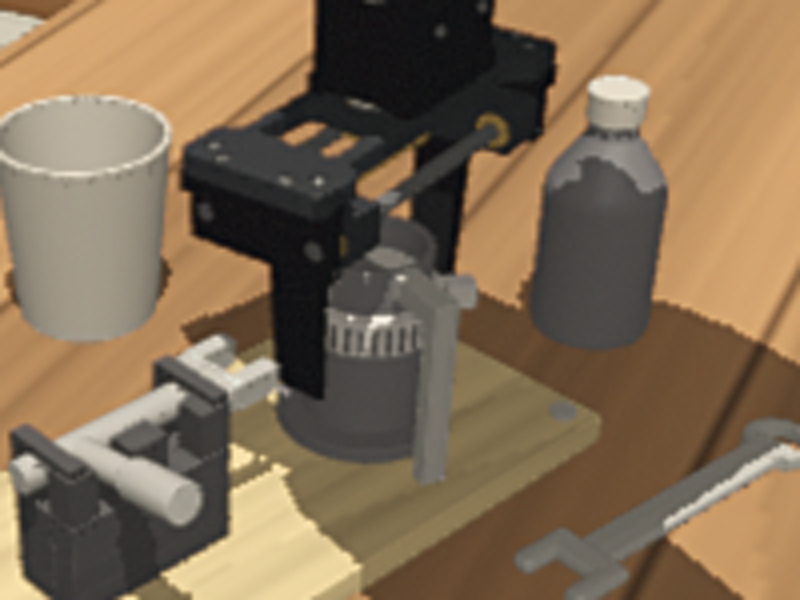

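The near finger stands beside the ring at (300,330) and is clear of the fork at (270,380). I'll close the gripper.

Call:
send_rows:
  moves:
    - [[0,0,0,0,0,0],[0,0,0,0,0,0],[0,0,0,0,0,0],[0,0,0,0,0,0],[0,0,0,0,0,0],[0,0,0,0,0,0],[0,0,0,0,0,0],[0,0,0,0,0,0]]
  grip: 1

```text
t: 4.62
eef_pos: [574.7, -145.3, 64.7]
tcp_rot: [3.141, 0.001, 1.406]
ft_force: [-3.0, -8.3, 2.3]
opening: 0.712
```

```bash
python3 -c "
from h import *
go(574.7,-144.1,64,5.9)"
```

```text
4.6167 [ 574.7 -145.3   64.7] [1.80e+02 1.00e-01 8.06e+01] F [-3.  -8.3  2.3] M [-1.18  0.32  0.03] op 0.712
rows: [0.0038, -0.0006, 0.0024, 0.001, 0.0004, 0.8297]
```

Call:
send_rows:
  moves:
    - [[-0.005,0,0,0,0,0.03],[-0.005,0,0,0,0,0.1],[-0.005,0,0,0,0,0.17],[-0.005,0,0,0,0,0.24],[-0.005,0,0,0,0,0.31],[-0.005,0,0,0,0,0.38],[-0.005,0,0,0,0,0.45],[-0.005,0,0,0,0,0.45],[-0.005,0,0,0,0,0.45]]

```text
t: 5.37
eef_pos: [574.9, -145.1, 64.7]
tcp_rot: [3.141, -0.001, 0.698]
ft_force: [2.3, 5.5, 2.6]
opening: 0.71
```

```bash
python3 -c "
from h import *
go(574.7,-145.6,64,5.9)"
```

```text
5.3667 [ 574.9 -145.1   64.7] [ 1.8e+02 -1.0e-01  4.0e+01] F [2.3 5.5 2.6] M [ 0.78 -0.38 -0.18] op 0.71
rows: [-0.0017, 0.001, 0.0025, 0.0001, -0.0008, 0.379]
```

Call:
send_rows:
  moves:
    - [[0.002,0,0,0,0,0.05],[0.002,0,0,0,0,0.12],[0.002,0,0,0,0,0.19],[0.002,0,0,0,0,0.26],[0.002,0,0,0,0,0.33],[0.002,0,0,0,0,0.379],[0.002,0,0,0,0,0.379],[0.002,0,0,0,0,0.379]]

```text
t: 6.03
eef_pos: [575.2, -145.0, 64.7]
tcp_rot: [-3.142, -0.001, 0.106]
ft_force: [1.9, 4.7, 5.4]
opening: 0.708
```

```bash
python3 -c "
from h import *
go(574.7,-145.3,160,90.9)"
```

```text
6.0333 [ 575.2 -145.    64.7] [-1.8e+02 -1.0e-01  6.1e+00] F [1.9 4.7 5.4] M [ 0.8  -0.18 -0.15] op 0.708
rows: [-0.0016, 0.001, -0.3176, 0.0004, -0.0005, -0.9424]
```

Call:
send_rows:
  moves:
    - [[0,0,0,0,0,0],[0,0,0,0,0,0],[0,0,0,0,0,0],[0,0,0,0,0,0],[0,0,0,0,0,0],[0,0,0,0,0,0]]
  grip: -1

```text
t: 6.53
eef_pos: [574.8, -145.4, 64.1]
tcp_rot: [3.142, 0.0, 0.104]
ft_force: [-0.3, -0.3, 0.1]
opening: 0.996
```

```bash
python3 - <<'E'
from h import *
a=env.read_camera("side")
go(574.9,-145.2,64.5,90.9)
cv2.imwrite("pics/m3.png",cv2.resize(a["image"][120:270,240:440,::-1],None,fx=4,fy=4,interpolation=2))
E
```

```text
6.5833 [ 574.8 -145.4   64.1] [180.   0.   6.] F [ 0.5 -0.4 -0.1] M [-0.02 -0.1  -0.05] op 1.0
rows: [0.0003, -0.0005, -0.0012, -0.0, 0.0001, -0.9437]
```

View pics/m3.png

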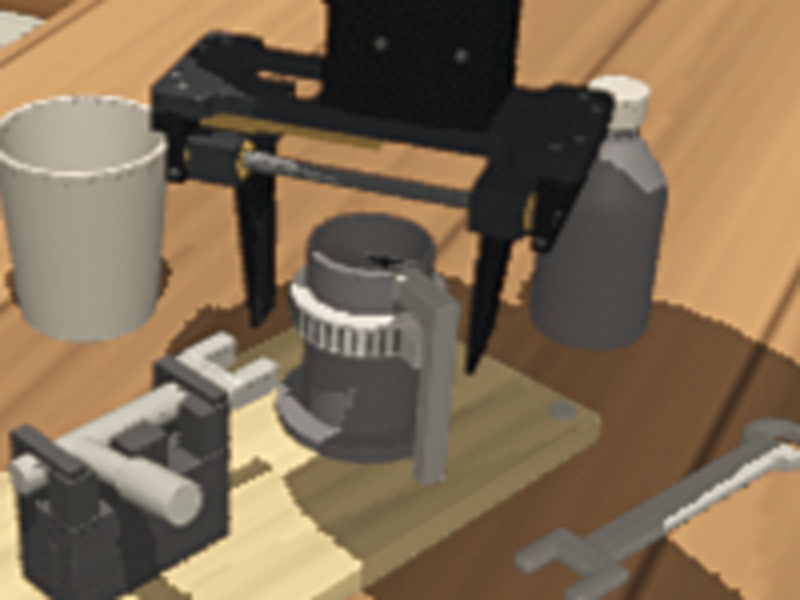

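The lug now sits just under the stay at about (408,345), so the ring turned as planned. I'll swing the open gripper back around.

Call:
send_rows:
  moves:
    - [[0,0,0,0,0,-0.08],[0,0,0,0,0,-0.16],[0,0,0,0,0,-0.24],[0,0,0,0,0,-0.32],[0,0,0,0,0,-0.4],[0,0,0,0,0,-0.48],[0,0,0,0,0,-0.56],[0,0,0,0,0,-0.64],[0,0,0,0,0,-0.72],[0,0,0,0,0,-0.8],[0,0,0,0,0,-0.87],[0,0,0,0,0,-0.944]]

```text
t: 7.58
eef_pos: [574.9, -145.3, 64.2]
tcp_rot: [-3.142, 0.0, 1.593]
ft_force: [-0.0, 0.2, 0.1]
opening: 1.001
```

```bash
python3 -c "
from h import *
go(574.9,-145.4,64.5,90.9)"
```

```text
7.5833 [ 574.9 -145.3   64.2] [-180.     0.    91.3] F [-0.   0.2  0.1] M [ 0.06 -0.17  0.  ] op 1.001
rows: [-0.0003, 0.0001, -0.001, -0.0, 0.0001, 0.004]
```

Call:
send_rows:
  moves:
    - [[0,0,0,0,0,0],[0,0,0,0,0,0],[0,0,0,0,0,0],[0,0,0,0,0,0],[0,0,0,0,0,0],[0,0,0,0,0,0],[0,0,0,0,0,0],[0,0,0,0,0,0]]
  grip: 1

```text
t: 8.25
eef_pos: [574.9, -145.4, 64.2]
tcp_rot: [3.141, 0.0, 1.586]
ft_force: [-0.0, -2.9, 0.0]
opening: 0.708
```

```bash
python3 - <<'E'
from h import *
go(574.9,-145.4,64.5,15.9)
c={n:env.read_camera(n) for n in("side","top")}
p=np.load('p.npy');p[:2]=[574.9,-145.3];np.save('p.npy',p)
for n in c:
  for l in env.look_for(n,"lug")[:2]:
    w=atz(c[n],l["xy"],75)-port([0,0,0]);print(n,l["confidence"],l["xy"],np.hypot(*w[:2]),np.degrees(np.arctan2(w[1],w[0])-p[2])-90)
for a in(65,70,75,80): print(a,proj(c["side"],[port([-43*np.sin(np.radians(a)),43*np.cos(np.radians(a)),0])]))
cv2.imwrite("pics/m4.png",cv2.resize(c["side"]["image"][150:250,280:400,::-1],None,fx=6,fy=6,interpolation=2))
E
```

```text
8.25 [ 574.9 -145.4   64.2] [180.    0.   90.9] F [-0.  -2.9  0. ] M [-0.27 -0.06 -0.17] op 0.708
rows: [0.0001, -0.0, -0.0009, 0.0002, 0.0001, 0.8332]
side 0.6 [334.4, 201.4] 22.829237512156784 54.488025180048226
65 [[341.29620096 207.24089605]]
70 [[343.33210108 206.82515335]]
75 [[345.27067593 206.31274654]]
80 [[347.09567642 205.70856684]]
```

View pics/m4.png

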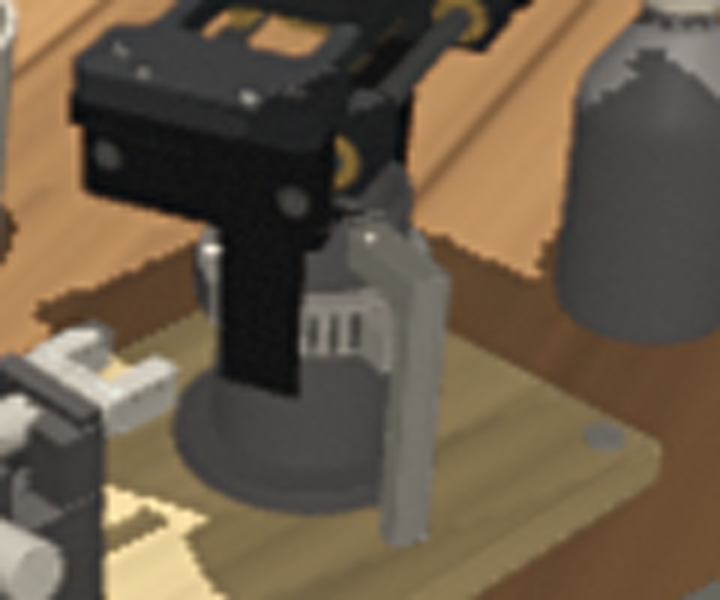

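The finger grips the ring at (260,330). The lug's edge shows just left of the stay at (375,335), so it is at about 75 degrees. I'll turn the last 75 degrees.

Call:
send_rows:
  moves:
    - [[0,0,0,0,0,0.05],[0,0,0,0,0,0.12],[0,0,0,0,0,0.19],[0,0,0,0,0,0.26],[0,0,0,0,0,0.33],[0,0,0,0,0,0.4],[0,0,0,0,0,0.47],[0,0,0,0,0,0.54],[0,0,0,0,0,0.61],[0,0,0,0,0,0.68],[0,0,0,0,0,0.75],[0,0,0,0,0,0.82]]

```text
t: 9.45
eef_pos: [575.2, -145.1, 64.2]
tcp_rot: [3.141, -0.001, 0.294]
ft_force: [2.2, -0.7, -1.4]
opening: 0.71
```

Call:
send_rows:
  moves:
    - [[0,0,0,0,0,0.013],[0,0,0,0,0,0.013]]

```text
t: 9.62
eef_pos: [575.2, -145.1, 64.2]
tcp_rot: [3.141, -0.001, 0.28]
ft_force: [2.1, -0.4, -1.5]
opening: 0.708
```

```bash
python3 - <<'E'
from h import *
go(574.9,-145.4,64.5,15.9)
c={n:env.read_camera(n) for n in("side","top")}
p=np.load('p.npy')
for n in c:
  for th in("lug","fork"):
   for l in env.look_for(n,th)[:2]:
    w=atz(c[n],l["xy"],75)-port([0,0,0]);print(th,n,l["confidence"],l["xy"],np.hypot(*w[:2]),np.degrees(np.arctan2(w[1],w[0])-p[2])-90)
print(proj(c["side"],[port([0,43,6]),port([0,48,6]),port([0,72,6])]))
im=cv2.resize(c["side"]["image"][150:250,250:370,::-1],None,fx=6,fy=6,interpolation=2)
cv2.imwrite("pics/m5.png",im)
E
```

```text
9.6167 [ 575.2 -145.1   64.2] [180.  -0.  16.] F [ 2.1 -0.4 -1.5] M [ 0.04 -0.55 -0.11] op 0.708
rows: [-0.0012, 0.0007, -0.0009, 0.0001, -0.0004, 0.0014]
lug side 0.81 [324.9, 203.6] 32.75554869377063 22.411314733342778
lug side 0.62 [278.3, 222.1] 124.84926135855729 0.2550703618557151
fork side 0.82 [275.4, 221.8] 127.79264239340993 -1.4456495129964821
lug top 0.16 [262.3, 132.6] 206.94732581968918 -41.847933150219696
fork top 0.92 [224.4, 216.9] 161.23268174604848 3.6830543049910887
fork top 0.32 [346.1, 140.1] 176.01307674648234 -82.02049096194487
[[314.50364653 200.43487358]
 [312.39853918 201.49856234]
 [302.07641317 206.71422478]]
```

View pics/m5.png

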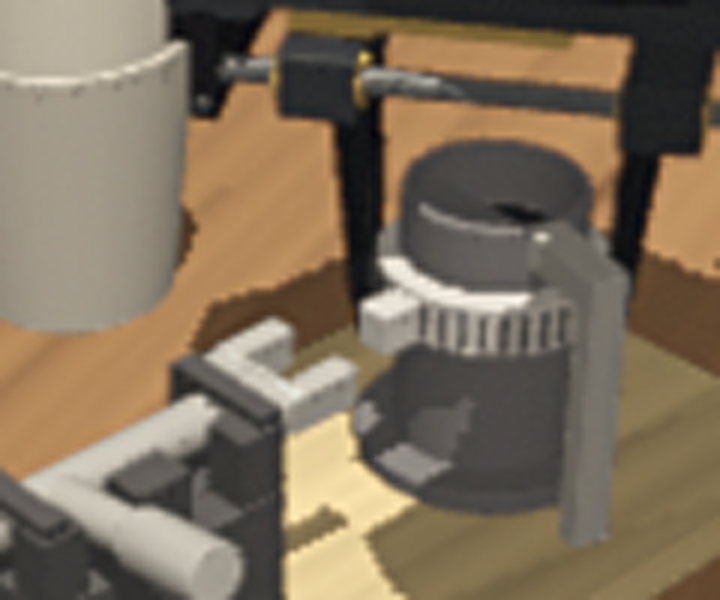

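The lug at (385,315) lines up with the fork, whose prong ends are at (285,330) and (350,372). Its tip is within about 1 px of the 0 rad prediction. I'll release, lift and move over the handle.

Call:
send_rows:
  moves:
    - [[0,0,0,0,0,0],[0,0,0,0,0,0],[0,0,0,0,0,0],[0,0,0,0,0,0],[0,0,0,0,0,0],[0,0,-0.12,0,0,0],[0,0,-0.25,0,0,0],[0,0,-0.35,0,0,0],[0,0,-0.35,0,0,0]]
  grip: -1

```text
t: 10.67
eef_pos: [576.8, -146.0, 175.1]
tcp_rot: [3.136, -0.007, 0.278]
ft_force: [0.0, 0.5, 0.8]
opening: 1.0
```

```bash
python3 - <<'E'
from h import *
g=port([-49.3,165,8.5]);print(g)
go(g[0],g[1],150,70.9)
E
```

```text
[582.35806686  26.74611951  83.5       ]
10.6667 [ 576.8 -146.   175.1] [179.7  -0.4  16. ] F [0.  0.5 0.8] M [-0.04 -0.11  0.01] op 1.0
rows: [0.1755, -0.5489, 0.0819, 0.0051, -0.0024, -0.6105]
```

Call:
send_rows:
  moves:
    - [[0.175,-0.549,0.082,0,0,-0.61],[0.175,-0.549,0.082,0,0,-0.61],[0.175,-0.549,0.082,0,0,-0.61],[0.175,-0.549,0.082,0,0,-0.61],[0.175,-0.549,0.082,0,0,-0.61],[0.175,-0.549,0.082,0,0,-0.61],[0.175,-0.549,0.082,0,0,-0.61],[0.175,-0.549,0.082,0,0,-0.61],[0.175,-0.549,0.082,0,0,-0.61],[0.175,-0.549,0.082,0,0,-0.61]]

```text
t: 11.5
eef_pos: [580.0, 27.5, 144.3]
tcp_rot: [-3.141, 0.0, 1.234]
ft_force: [0.7, 0.8, 0.8]
opening: 1.0
```

```bash
python3 - <<'E'
from h import *
g=port([-49.3,165,8.5])
go(g[0],g[1],72.5,70.9)
c={n:env.read_camera(n) for n in("side","top")}
pts=[port([-49.3,165,8.5]),port([-64,165,11]),port([0,43,0]),port([0,72,0])]
for n in c:
  P=proj(c[n],pts);print(n,P.round(1).tolist(),[(l["xy"],l["confidence"]) for l in env.look_for(n,"handle_grip")[:2]])
a=cv2.resize(c["side"]["image"][140:300,220:380,::-1],None,fx=2.5,fy=2.5,interpolation=2)
b=cv2.resize(c["top"]["image"][170:330,240:400,::-1],None,fx=2.5,fy=2.5,interpolation=2)
cv2.imwrite("pics/m6.png",np.hstack([a,b]))
E
```

```text
11.5 [580.   27.5 144.3] [-180.     0.    70.7] F [0.7 0.8 0.8] M [ 0.05 -0.13  0.04] op 1.0
rows: [0.0003, 0.0084, 0.2394, -0.0002, 0.0001, -0.0024]
side [[279.1, 242.0], [285.7, 245.2], [314.4, 203.4], [302.0, 209.7]] [([274.5, 239.4], 0.63), ([327.8, 201.4], 0.28)]
top [[212.1, 238.7], [208.3, 247.5], [297.9, 237.3], [280.3, 230.7]] []
```

View pics/m6.png

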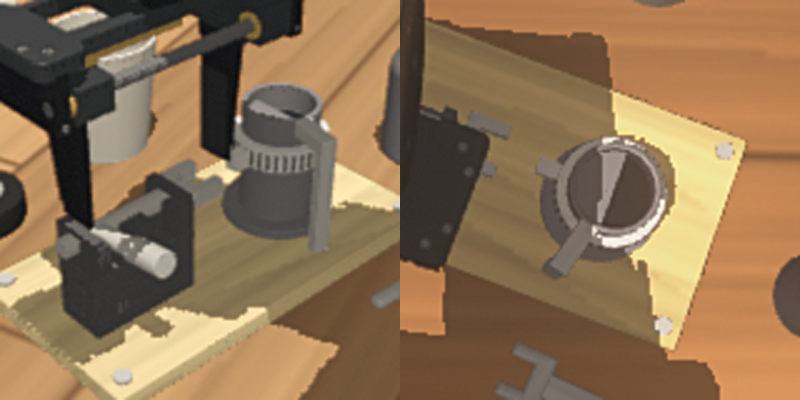

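In the top view the lug is at (545,168), which is full-frame (298,237), exactly where 0 rad predicts it. In the side view the handle's thick end is at (147,252), also matching the prediction, so I descend and pinch it.

Call:
send_rows:
  moves:
    - [[0,0.008,0.06,0,0,0],[0,0.008,0.14,0,0,0],[0,0.008,0.2,0,0,0],[0,0.008,0.239,0,0,0],[0,0.008,0.239,0,0,0],[0,0.008,0.239,0,0,0]]

```text
t: 12.2
eef_pos: [582.4, 26.7, 72.9]
tcp_rot: [-3.141, 0.0, 1.236]
ft_force: [0.1, 0.1, 0.4]
opening: 1.004
```

Call:
send_rows:
  moves:
    - [[0,0,0,0,0,0],[0,0,0,0,0,0],[0,0,0,0,0,0],[0,0,0,0,0,0],[0,0,0,0,0,0],[0,0,0,0,0,0],[0,0,0,0,0,0],[0,0,0,0,0,0],[0,0,0,0,0,0],[0,0,0,0,0,0],[0,0,0,0,0,0],[0,0,0,0,0,0]]
  grip: 1

```text
t: 13.2
eef_pos: [582.4, 26.7, 72.9]
tcp_rot: [-3.142, 0.0, 1.237]
ft_force: [-0.5, -0.1, 0.6]
opening: 0.216
```

```bash
python3 - <<'E'
from h import *
g=port([-49.3,165,8.5])
go(g[0],g[1],72.5,70.9)
for f in np.linspace(0,1.15,13): print((np.array([-50*np.cos(f+.17)+49.28,-50*np.sin(f+.17)+8.46])/300).round(3))
E
```

```text
13.2 [582.4  26.7  72.9] [-180.     0.    70.8] F [-0.5 -0.1  0.6] M [ 0.05 -0.18  0.02] op 0.216
rows: [0.0001, -0.0, 0.0012, -0.0, 0.0001, -0.0006]
[0. 0.]
[ 0.003 -0.016]
[ 0.008 -0.031]
[ 0.015 -0.045]
[ 0.022 -0.059]
[ 0.032 -0.073]
[ 0.042 -0.085]
[ 0.053 -0.096]
[ 0.066 -0.106]
[ 0.079 -0.115]
[ 0.093 -0.122]
[ 0.108 -0.129]
[ 0.123 -0.133]
```

Call:
send_rows:
  moves:
    - [[0,0,0,0,0,0],[0,0,0,0,0,0],[0,0,0,0,0,0],[0,0,0,0,0,0]]

```text
t: 13.53
eef_pos: [582.4, 26.7, 72.9]
tcp_rot: [-3.142, 0.0, 1.237]
ft_force: [-0.0, -0.3, -0.4]
opening: 0.174
```

Gripped: the opening is 16.5 mm on a 17 mm bar. Now I swing the handle up along its arc.

Call:
send_rows:
  moves:
    - [[0,0.003,-0.016,0,0,0],[0,0.008,-0.031,0,0,0],[0,0.015,-0.045,0,0,0],[0,0.022,-0.059,0,0,0],[0,0.032,-0.073,0,0,0],[0,0.042,-0.085,0,0,0],[0,0.053,-0.096,0,0,0],[0,0.066,-0.106,0,0,0],[0,0.079,-0.115,0,0,0],[0,0.093,-0.122,0,0,0],[0,0.108,-0.129,0,0,0],[0,0.123,-0.133,0,0,0]]

```text
t: 14.53
eef_pos: [617.1, 14.6, 113.6]
tcp_rot: [-3.141, 0.0, 1.237]
ft_force: [-6.6, 1.2, 3.3]
opening: 0.172
```

```bash
python3 - <<'E'
from h import *
g=port([-12.4,130,48.4])
go(g[0],g[1],75+48.4-10.6,70.9)
c=env.read_camera("side")
cv2.imwrite("pics/m7.png",cv2.resize(c["image"][130:290,220:400,::-1],None,fx=3.5,fy=3.5,interpolation=2))
E
```

```text
14.5333 [617.1  14.6 113.6] [-180.     0.    70.9] F [-6.6  1.2  3.3] M [ 0.4   1.37 -0.  ] op 0.172
rows: [-0.1163, 0.0002, 0.0026, -0.0005, 0.0002, -0.0005]
```

View pics/m7.png

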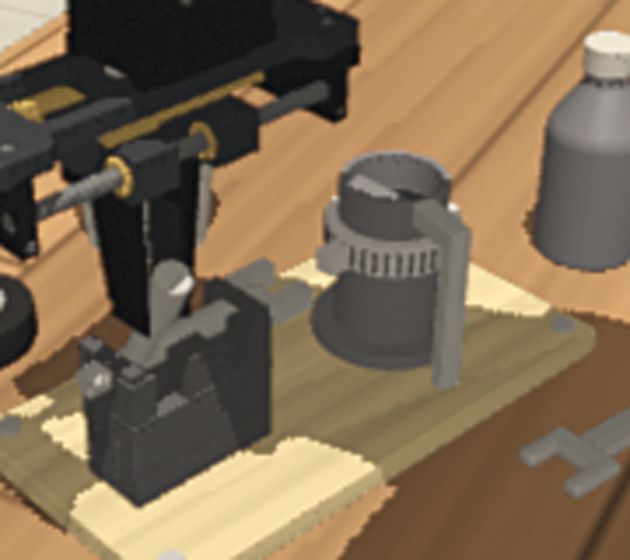

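```bash
python3 - <<'E'
from h import *
c=env.read_camera("side")
for f in(.7,.8,.9,1,1.1,1.2,1.3):
  P=proj(c,[port([-r*np.cos(f+.17),165,r*np.sin(f+.17)]) for r in(20,35,65)]);print(f,((P-[220,130])*3.5).round(0).tolist())
print(((proj(c,[port([-12,165,30]),port([-12,165,48])])-[220,130])*3.5).round())
E
```

```text
0.7 [[152.0, 341.0], [165.0, 329.0], [193.0, 304.0]]
0.8 [[149.0, 338.0], [161.0, 323.0], [185.0, 291.0]]
0.9 [[147.0, 334.0], [156.0, 316.0], [176.0, 278.0]]
1 [[144.0, 331.0], [151.0, 310.0], [166.0, 267.0]]
1.1 [[141.0, 327.0], [146.0, 305.0], [157.0, 256.0]]
1.2 [[138.0, 325.0], [141.0, 300.0], [147.0, 247.0]]
1.3 [[136.0, 322.0], [136.0, 295.0], [138.0, 239.0]]
[[149. 313.]
 [147. 278.]]
```

The view shows the raised handle's end cap at (181,287). That fits about 0.85 rad, less than I commanded, so the bar lagged in the pads. I'll rotate the hand about the rod axis by 0.3 rad to carry it further up.

Call:
send_rows:
  moves:
    - [[0,0.007,-0.001,0.032,0,0],[0,0.014,-0.002,0.064,0,0],[0,0.021,-0.003,0.096,0,0],[0,0.028,-0.004,0.128,0,0],[0,0.034,-0.005,0.16,0,0],[0,0.04,-0.006,0.191,0,0],[0,0.04,-0.006,0.191,0,0],[0,0.04,-0.006,0.191,0,0]]

```text
t: 15.3
eef_pos: [629.5, 10.2, 115.7]
tcp_rot: [-2.843, -0.0, 1.236]
ft_force: [-4.7, 1.0, 5.9]
opening: 0.168
```

```bash
python3 - <<'E'
from h import *
go(600,0,100,70.9)
c=env.read_camera("side")
cv2.imwrite("pics/m8.png",cv2.resize(c["image"][170:270,220:320,::-1],None,fx=6,fy=6,interpolation=2))
for f in(.8,.9,1,1.1,1.2,1.3):
  P=proj(c,[port([-r*np.cos(f+.17),165,r*np.sin(f+.17)]) for r in(20,35,65)]);print(f,((P-[220,170])*6).round(0).tolist())
E
```

```text
15.3 [629.5  10.2 115.7] [-162.9   -0.    70.8] F [-4.7  1.   5.9] M [0.28 0.78 0.14] op 0.168
rows: [-0.0645, -0.0626, 0.0742, -0.1901, -0.0002, -0.0006]
0.8 [[256.0, 339.0], [275.0, 313.0], [317.0, 258.0]]
0.9 [[252.0, 332.0], [268.0, 302.0], [301.0, 237.0]]
1 [[247.0, 327.0], [259.0, 292.0], [285.0, 218.0]]
1.1 [[242.0, 321.0], [251.0, 282.0], [269.0, 200.0]]
1.2 [[237.0, 316.0], [242.0, 274.0], [252.0, 184.0]]
1.3 [[233.0, 312.0], [234.0, 266.0], [236.0, 170.0]]
```

View pics/m8.png

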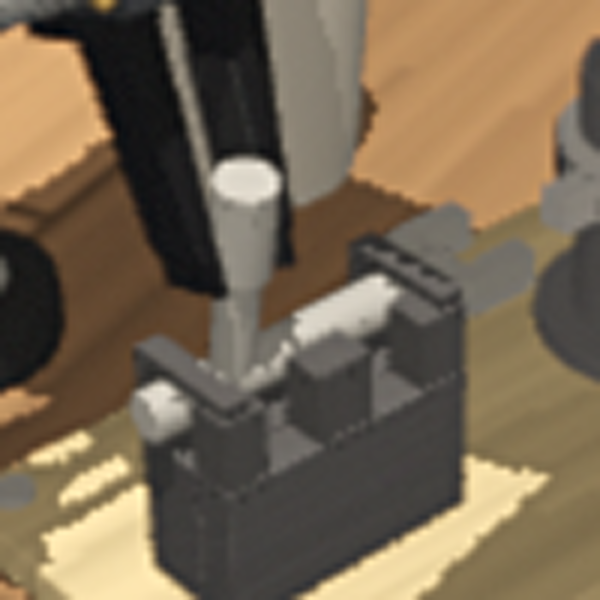

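The handle now stands nearly upright, with its tip at (246,182), about 1.2 rad and clear of the tooth. I'll slide it 35 mm towards the port.

Call:
send_rows:
  moves:
    - [[-0.012,0,0,0,0,0],[-0.024,0,0,0,0,0],[-0.036,0,0,0,0,0],[-0.048,0,0,0,0,0],[-0.06,0,0,0,0,0],[-0.072,0,0,0,0,0],[-0.084,0,0,0,0,0],[-0.096,0,0,0,0,0],[-0.107,0,0,0,0,0],[-0.117,0,0,0,0,0],[-0.117,0,0,0,0,0],[-0.117,0,0,0,0,0]]

```text
t: 16.35
eef_pos: [617.4, -23.2, 115.7]
tcp_rot: [-2.843, 0.0, 1.237]
ft_force: [-3.9, -0.3, 4.9]
opening: 0.169
```

```bash
python3 - <<'E'
from h import *
go(600,0,100,70.9)
c=env.read_camera("side")
cv2.imwrite("pics/m9.png",cv2.resize(c["image"][150:260,220:360,::-1],None,fx=5,fy=5,interpolation=2))
for f in(.9,1,1.1,1.2,1.3):
  P=proj(c,[port([-r*np.cos(f+.17),130,r*np.sin(f+.17)]) for r in(20,65)]);print(f,((P-[220,150])*5).round(0).tolist())
E
```

```text
16.35 [617.4 -23.2 115.7] [-162.9    0.    70.9] F [-3.9 -0.3  4.9] M [0.13 0.77 0.19] op 0.169
rows: [0.054, -0.0613, 0.0734, -0.1899, 0.0001, -0.0005]
0.9 [[297.0, 333.0], [342.0, 254.0]]
1 [[293.0, 329.0], [329.0, 238.0]]
1.1 [[289.0, 324.0], [315.0, 224.0]]
1.2 [[285.0, 320.0], [301.0, 211.0]]
1.3 [[281.0, 317.0], [287.0, 200.0]]
```

View pics/m9.png

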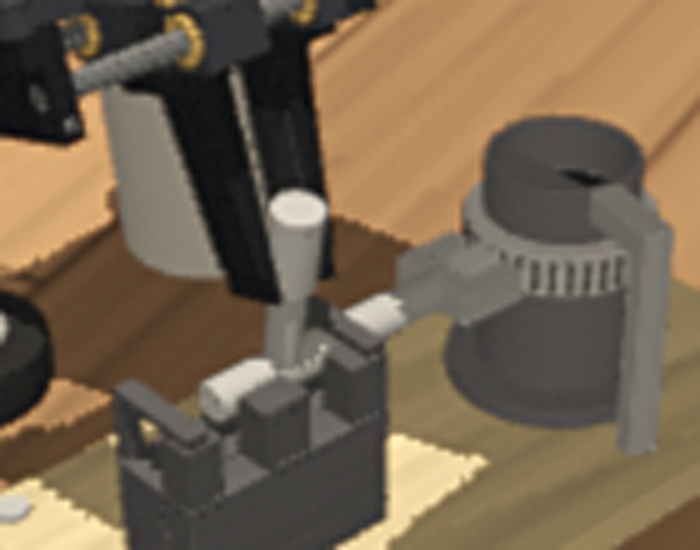

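The bolt is home: the fork at (455,275) straddles the lug and the handle stands at y = 130 with its tip at (298,208). I'll undo the tilt and then lower the handle along the arc.

Call:
send_rows:
  moves:
    - [[0,-0.006,0.003,-0.032,0,0],[0,-0.012,0.006,-0.064,0,0],[0,-0.018,0.009,-0.096,0,0],[0,-0.024,0.012,-0.128,0,0],[0,-0.03,0.015,-0.16,0,0],[0,-0.036,0.018,-0.191,0,0],[0,-0.036,0.018,-0.191,0,0]]

```text
t: 16.98
eef_pos: [605.6, -18.7, 113.3]
tcp_rot: [3.137, 0.0, 1.237]
ft_force: [0.2, -1.4, -2.2]
opening: 0.168
```

Call:
send_rows:
  moves:
    - [[0,-0.015,0.004,0,0,0],[0,-0.03,0.011,0,0,0],[0,-0.044,0.018,0,0,0],[0,-0.057,0.027,0,0,0],[0,-0.07,0.037,0,0,0],[0,-0.081,0.048,0,0,0],[0,-0.091,0.06,0,0,0],[0,-0.101,0.074,0,0,0],[0,-0.108,0.088,0,0,0],[0,-0.115,0.102,0,0,0],[0,-0.12,0.117,0,0,0],[0,-0.122,0.125,0,0,0]]

```text
t: 17.98
eef_pos: [571.1, -6.4, 75.3]
tcp_rot: [3.141, -0.0, 1.237]
ft_force: [-2.1, -0.7, 26.4]
opening: 0.167
```

```bash
python3 - <<'E'
from h import *
g=port([-49.3,130,8.5]);go(g[0],g[1],72.5,70.9)
c=env.read_camera("side")
print([(l["xy"],l["confidence"]) for l in env.look_for("side","handle_grip")[:2]])
for f in(0,.2,.4): print(f,proj(c,[port([-r*np.cos(f+.17),130,r*np.sin(f+.17)]) for r in(50,65)]).round(1).tolist())
E
```

```text
17.9833 [571.1  -6.4  75.3] [180.   -0.   70.9] F [-2.1 -0.7 26.4] M [-0.25  0.07 -0.05] op 0.167
rows: [0.0, -0.0007, 0.0092, 0.0001, -0.0, -0.0005]
[([297.4, 233.8], 0.71), ([333.9, 202.1], 0.59)]
0 [[296.5, 232.5], [303.3, 235.5]]
0.2 [[295.3, 226.6], [301.7, 227.7]]
0.4 [[293.3, 220.5], [299.1, 219.6]]
```

The 26 N upward force and the detection at (297,234) both say the handle is at the bottom of the near notch. I'll release, rise and look.

Call:
send_rows:
  moves:
    - [[0,0,-0.005,0,0,0],[0,0,-0.005,0,0,0],[0,0,-0.005,0,0,0],[0,0,-0.005,0,0,0],[0,0,-0.005,0,0,0],[0,0,-0.005,0,0,0],[0,0,-0.1,0,0,0],[0,0,-0.2,0,0,0],[0,0,-0.3,0,0,0],[0,0,-0.4,0,0,0],[0,0,-0.4,0,0,0],[0,0,-0.4,0,0,0]]
  grip: -1

```text
t: 19.08
eef_pos: [571.6, -6.6, 196.5]
tcp_rot: [3.139, -0.001, 1.237]
ft_force: [-0.9, 0.3, -0.5]
opening: 0.955
```

Call:
send_rows:
  moves:
    - [[0,-0.3,-0.1,0,0,0],[0,-0.5,-0.1,0,0,0],[0,-0.5,-0.1,0,0,0],[0,-0.5,-0.1,0,0,0],[0,-0.5,-0.1,0,0,0],[0,-0.5,-0.1,0,0,0],[0,-0.5,-0.1,0,0,0],[0,-0.5,-0.1,0,0,0]]

```text
t: 19.75
eef_pos: [430.3, 42.4, 224.5]
tcp_rot: [-3.141, 0.0, 1.236]
ft_force: [0.5, 0.0, -0.1]
opening: 0.998
```

```bash
python3 - <<'E'
from h import *
go(600,0,100,70.9)
c={n:env.read_camera(n) for n in("side","top")}
for n in c:
  print(n,proj(c[n],[port([-49.3,130,8.5]),port([0,37,0]),port([0,43,0])]).round(1).tolist(),[(l["xy"],l["confidence"]) for l in env.look_for(n,"handle_grip")[:1]])
  for t in "tub_mid castor_mid spanner solvent_mid".split(): print(t,[np.round(l["xy"],1).tolist() for l in env.look_for(n,t)[:1]])
a=cv2.resize(c["side"]["image"][140:300,220:380,::-1],(400,400),interpolation=2)
b=cv2.resize(c["top"]["image"][170:330,180:340,::-1],(400,400),interpolation=2)
cv2.imwrite("pics/m10.png",np.hstack([a,b]))
E
```

```text
19.75 [430.3  42.4 224.5] [-180.     0.    70.8] F [ 0.5  0.  -0.1] M [ 0.   -0.14  0.02] op 0.998
rows: [0.0523, 0.5812, 0.4144, -0.0005, 0.0002, -0.0008]
side [[296.5, 232.5], [316.9, 202.1], [314.4, 203.4]] [([292.6, 231.5], 0.54)]
tub_mid [[259.8, 172.7]]
castor_mid [[210.0, 223.1]]
spanner [[406.6, 246.3]]
solvent_mid [[390.3, 180.5]]
top [[233.5, 246.7], [301.5, 238.6], [297.9, 237.3]] [([236.2, 239.2], 0.94)]
tub_mid []
castor_mid [[263.5, 130.8]]
spanner [[323.4, 333.5]]
solvent_mid [[411.5, 287.9]]
```

View pics/m10.png

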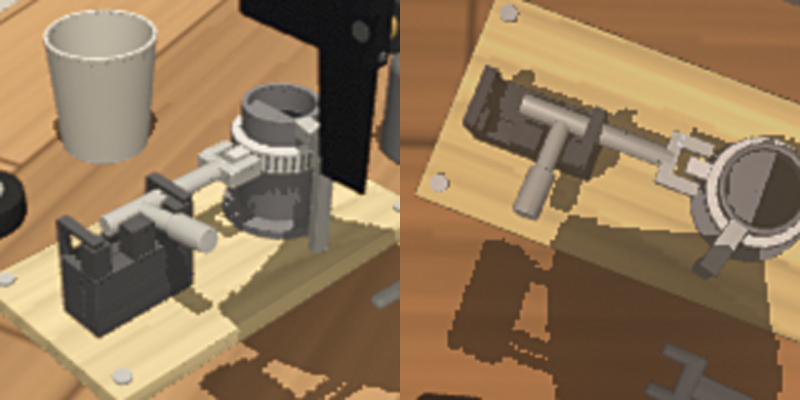

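In the top view the lug sits between the prongs at about (690,160). In both views the handle lies lowered in the near notch, at (540,180) top and (190,230) side, and nothing is touched. I'll hand in.

```bash
python3 -c "
from cell import env
print(env.job_done())"
```

```text
the job is handed in; nothing more can be done
None
```

The port ring is open and the bolt is locked home, and I handed the job in at about 20 s of the 56 s allowed.

- **Ring:** I turned it clockwise in two grips of about 75° each. Before the bolt moved, the lug was within about 1 px of pointing straight at it.
- **Bolt:** I pinched the handle, swung it up, slid the bolt 35 mm towards the port, lowered the handle into the near notch and let go.
- **Last checks:** The final side and top pictures show the fork around the lug and the handle lowered in the near notch. The gripper was open, clear of everything and reading about zero force. The tub, castor wheel, spanner and bottle showed no visible change, though the network did not find the tub in the last top picture; it still showed in the side one.

**What disagreed:**
- The handle lagged in the pads on the first lift, at about 0.85 rad, so I tilted the hand by 0.3 rad to bring it to about 1.2 before sliding.
- At the bottom of the lowering the wrist read 26 N for a moment, inside the limits.
- Some network detections of the port, lug and fork were clearly off, so I used a pose fitted to the base plate corners instead.

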